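Index the welding turntable to the torch rest and lock it

ROBOT

A 6-joint arm with a two-finger parallel gripper is mounted at the origin on the work surface. World frame = base frame: x ahead of the robot, y to its left, z up, the work surface at z = 0. Lengths are in m, angles in rad, forces in N, time in s.
With the tool pointing down it reaches from about 0.35 to 0.925 m from the base axis. Payload 6.4 kg.
Tool frame: the origin (TCP) lies midway between the tips of the shut fingers; the grasp point (between the pads) lies 19 mm behind it; z points along the fingers, y is the line along which they close (so a half turn about z gives the same grasp; the last joint's range is limited). The gripper opens to 85 mm and grips with 20 to 120 N. Pads are 22 mm wide; open, the fingers measure 114 mm over their backs; the gripper's body (76 mm by 85 mm) begins 54 mm behind the grasp point. The pads swing forward as they close: fully open they stand 13 mm farther back than shut.
Start: joints at [-1.346, 0.245, 1.558, -0, 1.339, -0.174], TCP at [0.252, -0.599, 0.231] pointing down, gripper open.
Joint ranges: [-3.13, 3.13], [-1.02, 2.26], [0.13, 2.54], [-0.95, 4.09], [0.21, 2.88], [-2.74, 2.74]. Speed limits (rad/s): [2.57, 2.57, 3.14, 3.14, 3.14, 3.14].

INTERFACE

Orientations are given as a rotation vector (axis times angle).
In Python, from rig import bot, vision gives the robot as it stands.
- The arm moves only by the shell command python3 -m inch 'ROWS' [FORCE]. ROWS is JSON, a list of rows, each a list of 5 numbers: the closure, from -1 (fully open) to 1 (shut), so that 0 is half open, then the shift along the tool's x, y, z in cm, then the turn about the tool's z in rad. A call has 1 to 12 rows; each row shifts and turns the commanded pose from where the row before left it, along the tool's axes as they then stand; what a row does not reach is not made up. A row lasts 1/8 s, in which the tool goes at most 62.5 mm and 10.7 degrees, less where a joint would pass 70% of its speed; a pose out of reach is approached as far as the arm can. A call with a gripper value outside its range is refused whole. The fingers move at their own pace and stop on an object; FORCE is the grip in N (left out, the last holds). Time passes only in rows, so rows that do not move let the fingers close. It gives the time, the measured TCP pose, the force, the opening and the grip force at its end, in the units of the state.
- bot.sense(): the state, without advancing time (a new reading comes with each control period).
- vision.capture(name): name is "side" or "top"; returns (picture, depth): 480x640x3 uint8, red, green, blue; 480x640 float32, m along the optical axis (not along the pixel's ray), 0 where there is no reading.
- vision.get_calibration(name): a dict with "fx", "fy", "cx", "cy" (pixels), "R" (3x3) and "t" (3): a world point X has camera coordinates R X + t. Camera axes: x right, y down, z forward; pixel columns grow to the right and rows downward; lengths in m; the calibration is good to about 2 mm. A picture is of the moment at which its call begins. get_calibration takes no time and is no camera call.
- bot.job_done(): hands the job in; it is judged then, once.
The state is a dict: "t": time; "joint_positions": joint angles; "joint_vel": joint speeds; "joint_torque": joint torques, N m; "ee_pos": TCP position; "tcp_rot": TCP orientation; "ft_force": force on the tool from outside, world axes, zero at the start; "wrist_torque": the same for the moment, N m; "opening": finger opening in m; "finger_force": force on a finger pad.
Only numpy, scipy, OpenCV 4.12 (cv2) and the standard library are available. Lean on these libraries where they do the work, as an engineer would, in place of code of your own. Each camera call takes 0.05 s, during which the arm holds its last target. There are 200 camera calls.

TASK

Push the turntable round by its arms with a fingertip until its one long pointed arm points straight at the forked torch rest, then push the black-knobbed lock lever fully round against its stop peg and leave the turntable alone. Nothing is to be gripped or lifted: do not touch the pipe flange standing on the turntable, and leave the other things on the bench where they are.

Things in the scene. Friction and masses are not known exactly. Their poses are not given: they have to be found in the camera images.
- table_centre (a point): Turntable centre: on its axis, at the top face of its steel disc (160 mm across, 12 thick), 67 mm above the bench. Four level round arms 10 mm thick, 90 degrees apart, centre lines 61 mm above the bench: one long with a cone point; three with 18 mm end balls centred 122 mm from the axis. The frame turns with the disc: x along the long arm, z up. Any arm may be pushed, either way round
- long_arm_tip (a point): The point of the long arm, 160 mm from the turntable axis, 61 mm above the bench. Under the arms lie only the bed plate (200 x 460 mm, 12 mm thick), the disc's pedestal (120 mm across at most, 53 high) and perhaps the end of the flat spanner
- turntable (a joint): Turntable angle on its bed, rad, growing anticlockwise seen from above. It can turn more than half a turn either way from the start. Dry friction of 0.25 N m (about 2 N at a fingertip 108 mm from the axis) stops it where it is left; the lock lever does not change this friction
- torch_rest_top (a point): Torch rest: bare steel, fixed to the bench; round foot 68 mm across, 16 high; post 14 thick; U fork on top 42 wide, 94 high over all. This point is on the axis of its post, 60 mm above the bench, 210 to 236 mm from the turntable axis. It stands either beyond or to the right of the turntable; the tin stands at the other place
- lever_pivot (a point): Lock lever's pivot: on its axis, at the height of its rod, 53 mm above the bench, 250 mm to the left of the turntable axis, on the same bed plate (12 mm thick). Its hub is 30 mm across, 64 high, on a boss 44 mm across at most
- lever_knob (a point): Centre of the black ball knob (20 mm) at the end of the lock lever, 93 mm from the pivot, 53 mm above the bench. The lever's rod is level, round, 10 mm thick, with 35 mm free under it
- lock_lever (a joint): Lock lever angle, rad: 0 open (pointing about towards the robot), 1.5 locked, at its stop (a steel peg 10 mm thick, 55 high, 80 mm from the pivot): it then points away from the turntable. Grows clockwise seen from above; starts within 0.35 of open; dry friction of 0.15 N m holds it where it is left
- flange: The work: a loose dark steel pipe flange, 88 mm across, 12 mm thick, with a 44 mm pipe stub on it, 45 mm high over all, 0.5 kg. It stands on the middle of the disc, unfastened, and rides round with it; origin at the centre of its underside, z up
- tin: closed steel tin with a paper band, 58 across and 95 high, standing loose beside the turntable; origin at the centre of its underside. Bystander
- pipe_stub: loose steel tube standing on end, 44 across, 60 high; origin under its centre. Bystander
- bearing: loose bearing ring lying flat, 56 across, 16 high; origin under its centre. Bystander
- spanner: loose spanner lying flat, 170 long along its x. Bystander
- hammer: loose hammer lying flat, 260 long along its x. Bystander
- brush: loose brush lying flat, 200 long along its x. Bystander
- offcut: loose steel block 70 x 40 x 25 high; origin under its centre. Bystander
Things that resemble listed ones, but are neither listed nor needed, are in the scene too. What is shaped like the part that bears torch_rest_top but blue or brown is not meant.

How it is judged:
By the outcome, as a careful person would: the job done as asked, in the order asked, and still so for the second after the job is handed in, with the robot touching nothing.
It also fails if it takes over 58 s, if anything falls off the work surface, if the arm or the gripper's body presses on something with over 40 N, if the wrist force passes 120 N, or if a joint passes its speed limit or range.

## Working session

There is one attempt and no reset: what is moved stays moved. The work goes in short steps, Python scripts to look and compute and a shell command to move; the robot and the scene stay as the last step left them, time stands still between calls to the robot, and variables do not carry over. Pictures are saved under pics/ and viewed, at most 10 in all, crops included, and the job is handed in when it is done.

```bash
mkdir -p pics; cat > h.py <<'E'
from rig import bot, vision
import numpy as np, cv2
def cap(n,f):
    p,d=vision.capture(n); cv2.imwrite('pics/'+f+'.png',p[:,:,::-1]); np.savez('pics/'+f+'.npz',p=p,d=d); return p,d
def ray(n,u,v,z):
    c=vision.get_calibration(n);R=np.array(c['R']);t=np.array(c['t'])
    o=-R.T@t; r=R.T@np.array([(u-c['cx'])/c['fx'],(v-c['cy'])/c['fy'],1]); return o+r*(z-o[2])/r[2]
def dep(n,u,v,d):
    c=vision.get_calibration(n);R=np.array(c['R']);t=np.array(c['t'])
    return R.T@(d*np.array([(u-c['cx'])/c['fx'],(v-c['cy'])/c['fy'],1])-t)
E
python3 - <<'E'
from h import *
cap('top','t0');cap('side','s0')
for n in('top','side'):
    c=vision.get_calibration(n);print(n,c['fx'],-np.array(c['R']).T@c['t'],np.round(c['R'],2).tolist())
print(bot.sense())
E
```

```text
top 596.8667306145707 [ 0.42768362 -0.0115284   1.67421279] [[-0.01, -1.0, 0.0], [-1.0, 0.01, -0.08], [0.08, -0.0, -1.0]]
side 523.8173565308501 [-0.23602876  0.87113743  0.88032105] [[-0.74, -0.68, 0.02], [-0.39, 0.4, -0.83], [0.55, -0.62, -0.56]]
{'t': 0.1, 'joint_positions': array([-1.34609807e+00,  2.45758207e-01,  1.55889695e+00, -2.13653153e-07,
        1.33870815e+00, -1.74085082e-01]), 'joint_vel': array([-0.00204603, -0.00184044, -0.0046791 , -0.0018421 ,  0.00067653,
       -0.00027999]), 'joint_torque': array([-2.45024257e-04, -4.30669749e+01, -3.27129436e+01, -8.04881734e-05,
        2.79017884e-03,  1.05544919e-05]), 'ee_pos': array([ 0.25229341, -0.5984912 ,  0.23027898]), 'tcp_rot': array([-3.07761405e+00, -6.21914439e-01,  7.06651370e-05]), 'ft_force': array([ 0.0780229 ,  0.13416411, -0.37492471]), 'wrist_torque': array([ 0.03667709, -0.0115854 ,  0.0214434 ]), 'finger_force': 0.0, 'opening': 0.08544962497295588}
```

View pics/t0.png

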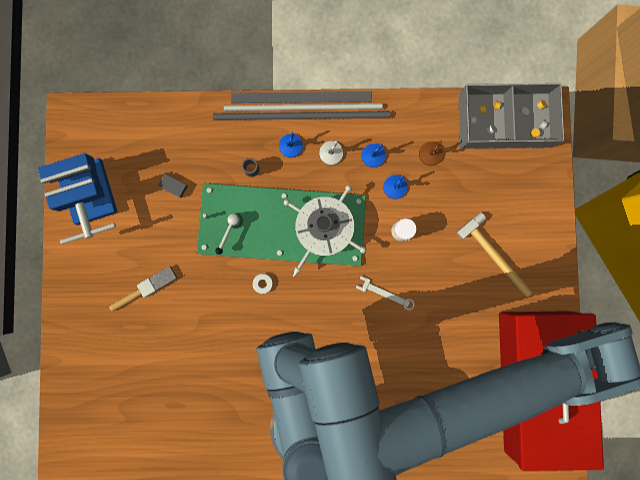

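View pics/s0.png

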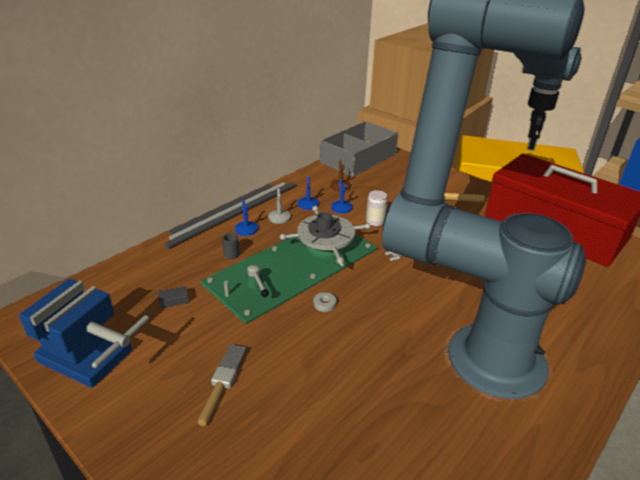

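The top picture shows the turntable at about (324,224), with the long pointed arm's tip at (296,274). The lever hub is at (234,219), its knob at (219,251) and the stop peg near (205,215). Rest candidates are blue at (291,145), (374,154) and (396,186), brown at (431,152), and bare steel at (331,152). I choose the bare steel one and will check it in a close crop.

```bash
python3 - <<'E'
import cv2
p=cv2.imread('pics/t0.png'); cv2.imwrite('pics/c0.png',cv2.resize(p[130:285,195:395],None,fx=3.8,fy=3.8,interpolation=cv2.INTER_CUBIC))
E
```

```text
(no output)
```

View pics/c0.png

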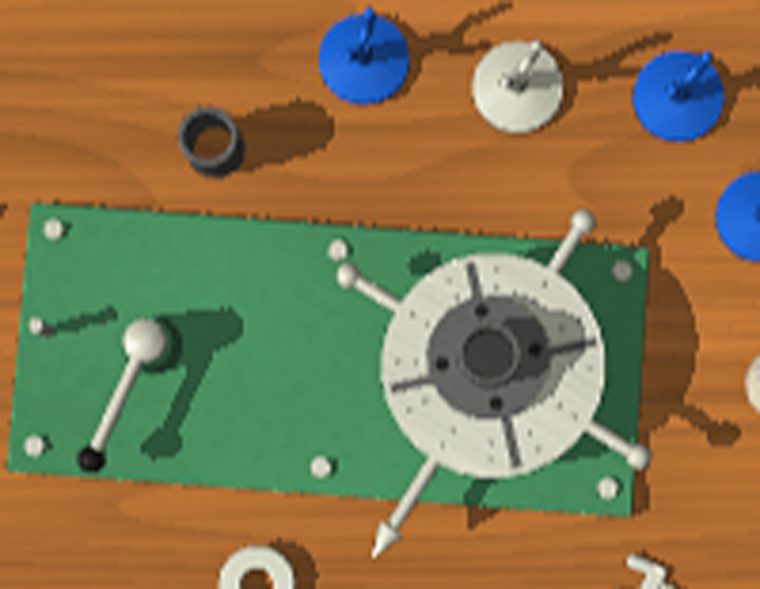

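The crop shows the bare-steel rest foot at (517,86), with blue ones on either side of it. The disc is at (494,365), the tip at (376,556) and the balls at (583,220), (346,275) and (638,455). The lever hub is at (147,342), its knob at (91,459) and the peg at (38,325).

```bash
cat >> h.py <<'E'
def cr(x,y,z): return ray('top',195+(x+.5)/3.8-.5,130+(y+.5)/3.8-.5,z)
E
python3 - <<'E'
from h import *
C=cr(494,365,.067);T=cr(376,556,.061);B=[cr(*b,.061) for b in((583,220),(346,275),(638,455))]
K=cr(91,459,.053);P=cr(147,342,.064);G=cr(38,325,.055);F=cr(517,86,.016)
C2=(B[1]+B[2])/2
L=lambda a:round(float(np.linalg.norm(a[:2])),4); A=lambda a:round(float(np.degrees(np.arctan2(a[1],a[0]))),1)
print('C',C,C2);print('T',T,L(T-C2),A(T-C2))
for b in B:print('B',b,L(b-C2),A(b-C2))
print('F',F,L(F-C2),A(F-C2));print('P',P,L(P-C2),A(P-C2),'K',K,L(K-P),A(K-P),'G',G,L(G-P),A(G-P))
c=np.load('pics/s0.npz')
E
```

```text
C [ 0.54870596 -0.04206613  0.067     ] [ 0.54937883 -0.0404364   0.061     ]
T [0.41460814 0.04339933 0.061     ] 0.1587 148.1
B [ 0.65257618 -0.10753853  0.061     ] 0.1231 -33.0
B [0.61513612 0.06275826 0.061     ] 0.1224 57.5
B [ 0.48362155 -0.14363107  0.061     ] 0.1224 -122.5
F [ 0.75952964 -0.06312389  0.016     ] 0.2114 -6.2
P [0.56864427 0.20478677 0.064     ] 0.246 85.5 K [0.48627774 0.24642667 0.053     ] 0.0923 153.2 G [0.58269565 0.28404418 0.055     ] 0.0805 79.9
```

The measurements fit the given sizes: tip radius 159 mm, ball radius 122 mm, rest 211 mm out and lever 92 mm long. The long arm is at 148° and the rest at about -6°. I'll push the long arm clockwise by about 154° with the shut fingers.

```bash
python3 -m inch '[[1,0,0,0,0.133],[1,0,0,0,0.133],[1,0,0,0,0.132],[1,1,-4,0,0],[1,2,-6,0,0],[1,2,-6,0,0],[1,2,-6,0,0],[1,2,-6,0,0],[1,2,-6,0,0],[1,2,-6,0,0],[1,2,-6,0,0],[1,2,-6,0,0]]'
```

```text
t: 1.6
ee_pos: [0.4202, -0.0825, 0.2312]
tcp_rot: [3.141, 0.001, 0.001]
ft_force: [1.0, 0.0, 0.5]
opening: 0.0001
finger_force: 0.0
```

```bash
python3 -m inch '[[1,0.7,-3,1,0],[1,0.7,-3,2.5,0],[1,0,0,4,0],[1,0,0,4,0],[1,0,0,4,0],[1,0,0,2.0,0],[1,0,0,1,0],[1,0,0,0,0],[1,0,0,0,0]]'; python3 - <<'E'
from h import *
p,d=cap('top','t1');cv2.imwrite('pics/c1.png',cv2.resize(p[130:285,195:395],None,fx=3.8,fy=3.8,interpolation=cv2.INTER_CUBIC))
C=np.array([.549,-.041])
a=np.radians(np.r_[168,np.arange(160,0,-10)]);r=.113
w=C+r*np.c_[np.cos(a),np.sin(a)]
print(np.round(np.c_[np.degrees(a)[1:],np.diff(w,axis=0)*100*[1,-1],w[1:]],2))
E
```

```text
t: 2.72
ee_pos: [0.4349, -0.0248, 0.0473]
tcp_rot: [3.141, 0.001, 0.003]
ft_force: [0.3, -0.8, 0.3]
opening: -0.0004
finger_force: 0.0
[[ 1.60e+02  4.30e-01 -1.52e+00  4.40e-01 -0.00e+00]
 [ 1.50e+02  8.30e-01 -1.79e+00  4.50e-01  2.00e-02]
 [ 1.40e+02  1.13e+00 -1.61e+00  4.60e-01  3.00e-02]
 [ 1.30e+02  1.39e+00 -1.39e+00  4.80e-01  5.00e-02]
 [ 1.20e+02  1.61e+00 -1.13e+00  4.90e-01  6.00e-02]
 [ 1.10e+02  1.79e+00 -8.30e-01  5.10e-01  7.00e-02]
 [ 1.00e+02  1.90e+00 -5.10e-01  5.30e-01  7.00e-02]
 [ 9.00e+01  1.96e+00 -1.70e-01  5.50e-01  7.00e-02]
 [ 8.00e+01  1.96e+00  1.70e-01  5.70e-01  7.00e-02]
 [ 7.00e+01  1.90e+00  5.10e-01  5.90e-01  7.00e-02]
 [ 6.00e+01  1.79e+00  8.30e-01  6.10e-01  6.00e-02]
 [ 5.00e+01  1.61e+00  1.13e+00  6.20e-01  5.00e-02]
 [ 4.00e+01  1.39e+00  1.39e+00  6.40e-01  3.00e-02]
 [ 3.00e+01  1.13e+00  1.61e+00  6.50e-01  2.00e-02]
 [ 2.00e+01  8.30e-01  1.79e+00  6.60e-01 -0.00e+00]
 [ 1.00e+01  5.10e-01  1.90e+00  6.60e-01 -2.00e-02]]
```

View pics/c1.png

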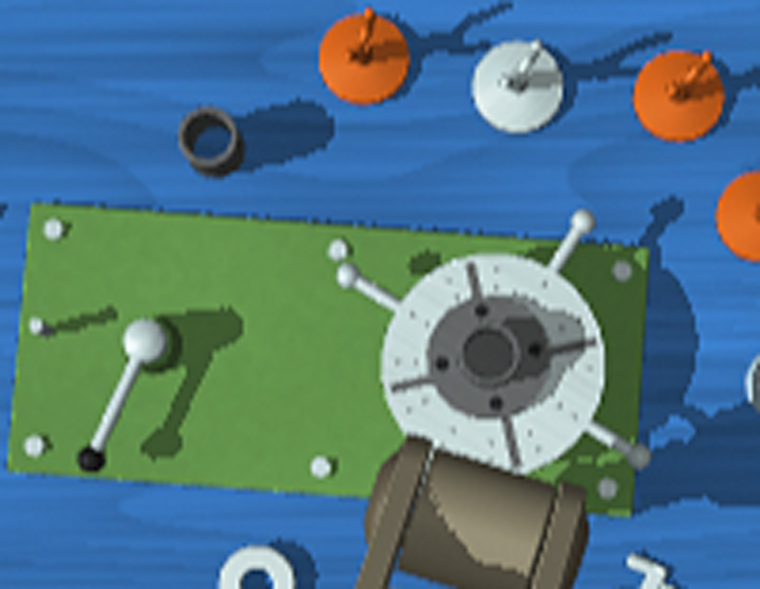

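The arms are unchanged and the finger is down beside the long arm, on its anticlockwise side (colours are swapped in this picture). Now I push round.

```bash
python3 -m inch '[[1,0.4,-1.1,0,0],[1,0.4,-1.1,0,0],[1,0.4,-0.9,0,0],[1,0.4,-0.9,0,0],[1,0.55,-0.8,0,0],[1,0.55,-0.8,0,0],[1,0.7,-0.7,0,0],[1,0.7,-0.7,0,0],[1,0.8,-0.55,0,0],[1,0.8,-0.55,0,0],[1,0.9,-0.4,0,0],[1,0.9,-0.4,0,0]]'; python3 -m inch '[[1,0.95,-0.25,0,0],[1,0.95,-0.25,0,0],[1,1,-0.1,0,0],[1,1,-0.1,0,0],[1,1,0.1,0,0],[1,1,0.1,0,0],[1,0.95,0.25,0,0],[1,0.95,0.25,0,0]]'
```

```text
t: 4.28
ee_pos: [0.5093, 0.0648, 0.0461]
tcp_rot: [-3.141, -0.001, 0.001]
ft_force: [-2.5, -2.3, -0.6]
opening: 0.0
finger_force: 1.3
t: 5.28
ee_pos: [0.5876, 0.0645, 0.0463]
tcp_rot: [-3.141, -0.001, 0.0]
ft_force: [-3.5, -1.3, 0.9]
opening: -0.0001
finger_force: 1.4
```

```bash
python3 -m inch '[[1,0.9,0.4,0,0],[1,0.9,0.4,0,0],[1,0.8,0.55,0,0],[1,0.8,0.55,0,0],[1,0.7,0.7,0,0],[1,0.7,0.7,0,0],[1,0.55,0.8,0,0],[1,0.55,0.8,0,0],[1,0.4,0.9,0,0],[1,0.4,0.9,0,0],[1,0,0,0,0],[1,0,0,0,0]]'; python3 - <<'E'
from h import *
p,d=cap('top','t2');cv2.imwrite('pics/c2.png',cv2.resize(p[130:285,195:395],None,fx=3.8,fy=3.8,interpolation=cv2.INTER_CUBIC)[:,:,::-1])
E
```

```text
t: 6.78
ee_pos: [0.6546, -0.0027, 0.0467]
tcp_rot: [3.141, 0.001, 0.002]
ft_force: [-0.4, -0.3, 0.3]
opening: -0.0002
finger_force: 0.0
```

View pics/c2.png

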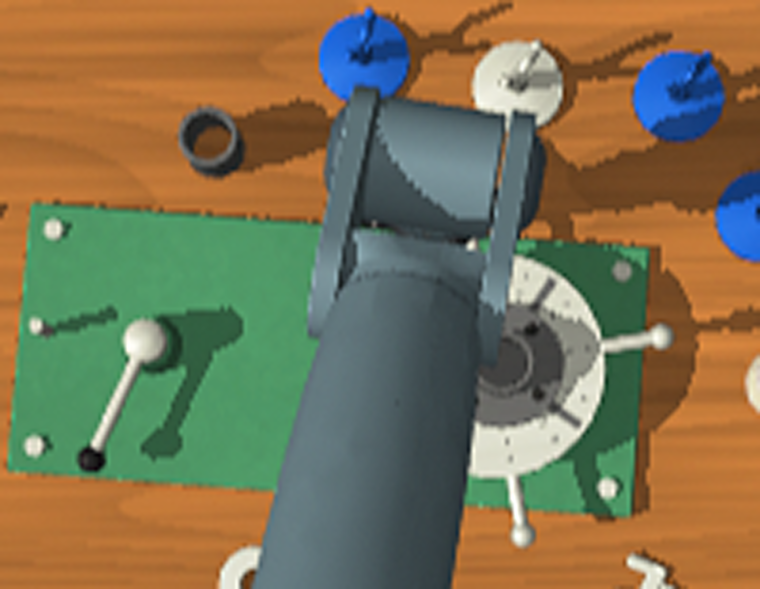

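The wrist hides the long arm, but the ball arms show: (661,337) is the -90° arm and (522,536) the 180° arm.

```bash
python3 - <<'E'
from h import *
C=np.array([.549,-.041]);A=lambda a:np.degrees(np.arctan2(a[1],a[0]))
for q,o in(((661,337),90),((522,536),180)):
    b=cr(*q,.061)[:2]-C; print(A(b)+o,np.hypot(*b))
F=cr(517,86,.016)[:2];print(A(F-C))
# depth-based foot centre
z=np.load('pics/t0.npz');p=z['p'].astype(int);d=z['d']
vs,us=np.mgrid[138:168,315:348];P=np.array([dep('top',u,v,d[v,u]) for u,v in zip(us.ravel(),vs.ravel())])
m=(abs(P[:,2]-.016)<.006)&(np.ptp(p[138:168,315:348].reshape(-1,3),axis=1)<45);Q=P[m]
print(m.sum(),Q.mean(0),(Q.min(0)+Q.max(0))/2,np.ptp(Q,axis=0));h=P[P[:,2]>.05];print('post',h.round(3)[:12])
# disc
vs,us=np.mgrid[190:262,290:362];P=np.array([dep('top',u,v,d[v,u]) for u,v in zip(us.ravel(),vs.ravel())])
Q=P[abs(P[:,2]-.067)<.003];r=np.hypot(*(Q[:,:2]-C).T);Q=Q[r<.088];print('disc',(Q.min(0)+Q.max(0))/2,np.ptp(Q,axis=0))
E
```

```text
8.768788825633052 0.12216411203487125
8.98532472759527 0.12318043274074274
-5.999013325422975
277 [ 0.75924795 -0.06343154  0.01445221] [ 0.76070773 -0.06421255  0.01590027] [0.06293523 0.06247585 0.01163163]
post [[ 0.777 -0.073  0.096]
 [ 0.777 -0.075  0.094]
 [ 0.775 -0.073  0.091]
 [ 0.775 -0.076  0.092]
 [ 0.775 -0.078  0.091]
 [ 0.774 -0.07   0.085]
 [ 0.771 -0.073  0.096]
 [ 0.771 -0.075  0.097]
 [ 0.772 -0.07   0.082]
 [ 0.771 -0.073  0.083]
 [ 0.771 -0.076  0.086]
 [ 0.773 -0.068  0.065]]Traceback (most recent call last):
  File "<stdin>", line 12, in <module>
  File "h.py", line 9, in dep
    c=vision.get_calibration(n);R=np.array(c['R']);t=np.array(c['t'])
ValueError: time passes only in moves, steps and waits
```

```bash
python3 -m inch '[[1,0.15,0.5,0,0],[1,0.15,0.5,0,0],[1,0.15,0.5,0,0],[1,0.15,0.5,0,0],[1,0,0,0,0],[1,0,0,0,0]]'; python3 - <<'E'
from h import *
p,d=cap('top','t3');cv2.imwrite('pics/c3.png',cv2.resize(p[130:285,195:395],None,fx=3.8,fy=3.8,interpolation=cv2.INTER_CUBIC)[:,:,::-1])
E
```

```text
t: 7.58
ee_pos: [0.6605, -0.0228, 0.0465]
tcp_rot: [3.141, 0.001, 0.002]
ft_force: [0.4, 0.3, 0.1]
opening: -0.0002
finger_force: 0.0
```

View pics/c3.png

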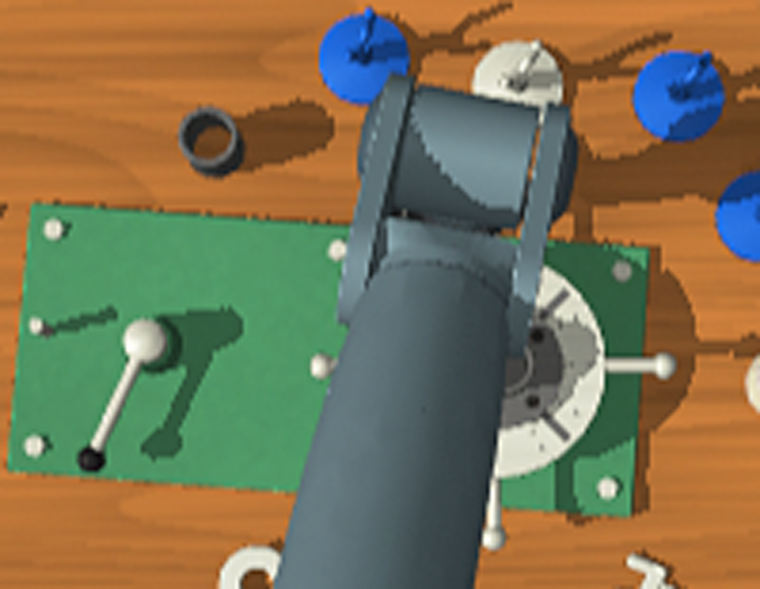

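Visible balls are at (665,366), (493,538) and (321,366). The arm is now nearly on target.

```bash
python3 - <<'E'
from h import *
A=lambda a:np.degrees(np.arctan2(a[1],a[0]))
r,b,l=[cr(*q,.061)[:2] for q in((665,366),(493,538),(321,366))]
C=(r+l)/2;print(C,A(r-C)+90,A(b-C)+180, A(np.array([.7601,-.0637])-C))
E
```

```text
[ 0.54845169 -0.0414808 ] -0.7616197216376008 359.1461795212809 -5.9930567213649475
```

```bash
python3 -m inch '[[1,0,0.3,0,0],[1,0,0.3,0,0],[1,0,0.3,0,0],[1,0,0,0,0],[1,0,-1.5,0,0],[1,0,-1.5,-2,0],[1,0,0,-5,0],[1,0,0,-5,0],[1,-3,-5,-1,0],[1,-3,-5,0,0],[1,-3,-5,0,0],[1,-3,-5,0,0]]';python3 -m inch '[[1,-3,-5,0,0],[1,-3,-5,0,0],[1,-1,-5,0,0],[1,0,0,0,0]]'; python3 - <<'E'
from h import *
p,d=cap('top','t4');cap('side','s4');cv2.imwrite('pics/c4.png',cv2.resize(p[130:285,195:395],None,fx=3.8,fy=3.8,interpolation=cv2.INTER_CUBIC)[:,:,::-1])
E
```

```text
t: 9.12
ee_pos: [0.5387, 0.2009, 0.178]
tcp_rot: [-3.141, -0.002, -0.003]
ft_force: [1.3, 0.8, -0.0]
opening: 0.0001
finger_force: 0.0
t: 9.62
ee_pos: [0.4682, 0.352, 0.1779]
tcp_rot: [-3.141, -0.01, -0.003]
ft_force: [0.7, 0.3, 0.2]
opening: 0.0002
finger_force: 0.0
```

View pics/c4.png

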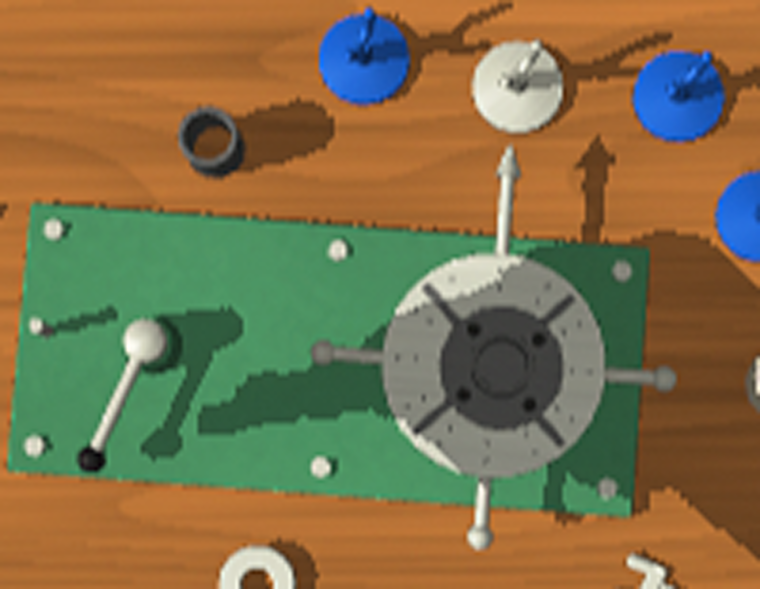

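Now unobstructed: tip at (511,147), balls at (664,378), (322,353) and (480,537), rest foot at (517,86).

```bash
python3 - <<'E'
from h import *
A=lambda a:np.degrees(np.arctan2(a[1],a[0]))
T,r,l,b=[cr(*q,.061)[:2] for q in((511,147),(664,378),(322,353),(480,537))]
p=cv2.imread('pics/t4.png').astype(int)
w=p[138:168,315:348]; m=((np.ptp(w,axis=2)<50)&(w.sum(2)>250)).astype(np.uint8)
n,lab,st,ce=cv2.connectedComponentsWithStats(m);k=1+st[1:,4].argmax();hull=cv2.convexHull(cv2.findContours((lab==k).astype(np.uint8),0,1)[0][0]);e=cv2.fitEllipse(hull);print(e)
F=ray('top',e[0][0]+315,e[0][1]+138,.016)[:2]
for C in((r+l)/2,np.array([.5486,-.0415])):
  print(C,F,'rest',A(F-C),np.hypot(*(F-C)),'arms',A(T-C),A(r-C)+90,A(l-C)-90,A(C-b))
print('lr',A(l-r)-90,'Tb',A(T-b))
for nm,q,z in(('P',(147,342),.064),('K',(91,459),.053),('G',(38,325),.055)):print(nm,cr(*q,z))
c=vision.get_calibration('side');R=np.array(c['R']);t=np.array(c['t'])
def pj(X):
    y=R@X+t;return y[0]/y[2]*c['fx']+c['cx'],y[1]/y[2]*c['fy']+c['cy']
print('side exp tip,foot,centre',pj(np.r_[T,.061]),pj(np.r_[F,.016]),pj(np.r_[C,.067]))
E
```

```text
((15.97533893585205, 14.26919937133789), (23.40823745727539, 24.440696716308594), 20.197023391723633)
[ 0.54881228 -0.04143087] [ 0.7595018  -0.06394301] rest -6.098903563718665 0.2118888083963087 arms -5.549424470559098 -4.954408052402698 -4.954408052402684 -5.150344193360349
[ 0.5486 -0.0415] [ 0.7595018  -0.06394301] rest -6.074242136324729 0.21209256693634862 arms -5.517089548456439 -4.858050190575085 -5.050628595393036 -5.191602132970614
lr -4.954408052402684 Tb -5.375368362204112
P [0.56864427 0.20478677 0.064     ]
K [0.48627774 0.24642667 0.053     ]
G [0.58269565 0.28404418 0.055     ]
side exp tip,foot,centre (np.float64(290.32547446241756), np.float64(208.6025840124148)) (np.float64(279.8552919898307), np.float64(213.7357962835359)) (np.float64(326.53003145113956), np.float64(229.901748924013))
```

The arm reads about -5.1° and the rest -6.05°, so it is roughly 0.9° short. I'll go back for a small nudge of about 1.6 mm past the last contact.

```bash
python3 -m inch '[[1,2.4,4.4,0,0],[1,2.4,4.4,0,0],[1,2.4,4.4,0,0],[1,2.4,4.4,0,0],[1,2.4,4.4,0,0],[1,2.4,4.4,0,0],[1,2.4,4.4,0,0],[1,2.4,4.4,1,0],[1,0,0,4,0],[1,0,0,4,0],[1,0,0,4,0],[1,0,0,0,0]]';python3 -m inch '[[1,0,1,0,0],[1,0,1,0,0],[1,0,0.5,0,0],[1,0,0,0,0],[1,0,0,0,0]]'
```

```text
t: 11.22
ee_pos: [0.6589, -0.0041, 0.0429]
tcp_rot: [-3.14, 0.002, 0.012]
ft_force: [0.6, -0.4, 1.1]
opening: -0.0001
finger_force: 0.0
t: 11.85
ee_pos: [0.6621, -0.0282, 0.0465]
tcp_rot: [-3.142, -0.001, -0.0]
ft_force: [0.5, 0.4, 0.9]
opening: 0.0
finger_force: 0.0
```

```bash
python3 -m inch '[[1,0,0.2,0,0],[1,0,0.2,0,0],[1,0,0.13,0,0],[1,0,0,0,0],[1,0,0,0,0]]';python3 -m inch '[[1,0,-1.5,0,0],[1,0,-1.5,-2,0],[1,0,0,-5,0],[1,0,0,-5,0],[1,-3,-5,-1,0],[1,-3,-5,0,0],[1,-3,-5,0,0],[1,-3,-5,0,0],[1,-3,-5,0,0],[1,-3,-5,0,0],[1,-2,-5,0,0],[1,0,0,0,0]]'; python3 - <<'E'
from h import *
p,d=cap('top','t5');cv2.imwrite('pics/c5.png',cv2.resize(p[130:285,195:395],None,fx=3.8,fy=3.8,interpolation=cv2.INTER_CUBIC)[:,:,::-1])
E
```

```text
t: 12.48
ee_pos: [0.662, -0.0334, 0.0462]
tcp_rot: [-3.141, -0.001, 0.0]
ft_force: [0.2, 2.5, -0.0]
opening: -0.0004
finger_force: 1.2
t: 13.98
ee_pos: [0.46, 0.3497, 0.1781]
tcp_rot: [-3.14, -0.011, -0.003]
ft_force: [0.5, -0.7, -0.1]
opening: -0.0002
finger_force: 0.0
```

View pics/c5.png

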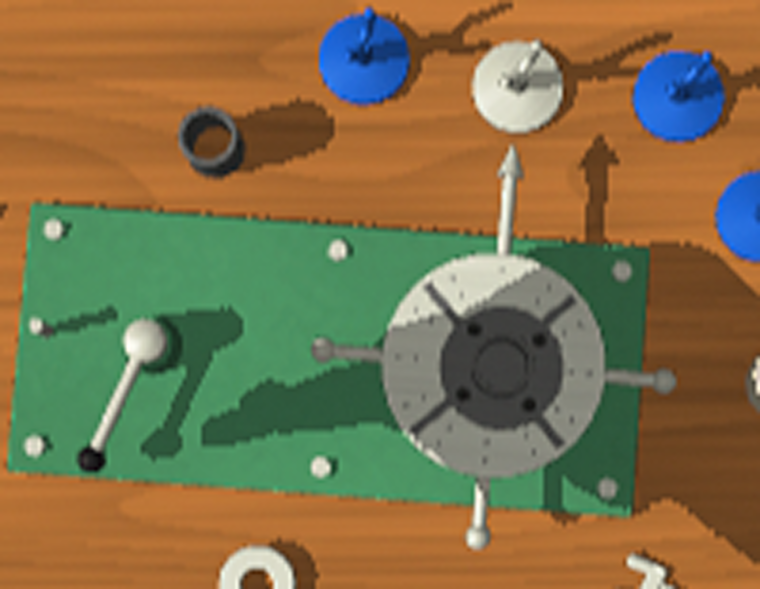

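The balls are now at (664,381), (322,350) and (477,537), and the tip at (513,147). The arm is at about -6.0°, on target, and nothing else has moved. Next is the lever: it is at 153° and the stop at about 86°. I'll push clockwise from its turntable side.

```bash
python3 -m inch '[[1,1.2,4.9,0,0],[1,1.2,4.9,0,0],[1,1.1,4.7,0,0],[1,0,0,3,0],[1,0,0,4,0],[1,0,0,4,0],[1,0,0,2.8,0],[1,0,0,0,0],[1,0,0,0,0]]'; python3 - <<'E'
import numpy as np
P=np.array([.569,.206])
for th in (153,145,137,129,121,113,105,97,90,86):
    t=np.radians(th);u=np.array([np.cos(t),np.sin(t)]);n=np.array([-u[1],u[0]])
    s=.005+.011*abs(u[1])+.0145*abs(u[0]);print(th,np.round(P+.063*u+s*n,4))
E
```

```text
t: 15.15
ee_pos: [0.4983, 0.201, 0.04]
tcp_rot: [-3.141, -0.0, -0.004]
ft_force: [0.4, 0.8, 1.0]
opening: -0.0002
finger_force: 0.0
153 [0.5025 0.2142]
145 [0.5041 0.2231]
137 [0.5072 0.2321]
129 [0.5117 0.2407]
121 [0.5178 0.2487]
113 [0.5252 0.2559]
105 [0.534  0.2618]
97 [0.5438 0.2664]
90 [0.553 0.269]
86 [0.5565 0.27  ]
```

```bash
python3 -m inch '[[1,0.2,-0.7,0,0],[1,0.2,-0.6,0,0],[1,0.15,-0.9,0,0],[1,0.3,-0.9,0,0],[1,0.45,-0.85,0,0],[1,0.6,-0.8,0,0],[1,0.75,-0.7,0,0],[1,0.9,-0.6,0,0],[1,1.0,-0.45,0,0],[1,0,0,0,0]]'
```

```text
t: 16.4
ee_pos: [0.5434, 0.2669, 0.0384]
tcp_rot: [-3.14, -0.001, -0.002]
ft_force: [0.5, 0.0, -0.5]
opening: 0.0006
finger_force: 0.0
```

```bash
python3 -m inch '[[1,0.4,-0.1,0,0],[1,0.4,-0.1,0,0],[1,0.2,0,0,0],[1,0,0,0,0]]';python3 -m inch '[[1,0.3,0,0,0],[1,0,0,0,0]]'
```

```text
t: 16.9
ee_pos: [0.5526, 0.2685, 0.0385]
tcp_rot: [-3.141, -0.001, -0.001]
ft_force: [-1.7, 0.6, 0.9]
opening: 0.0001
finger_force: 0.7
t: 17.15
ee_pos: [0.5556, 0.2684, 0.0384]
tcp_rot: [-3.141, -0.001, -0.001]
ft_force: [-1.9, 0.0, -1.1]
opening: -0.0002
finger_force: 0.8
```

Contact at about 2 N, still friction only. I'll continue in small steps until the stop pushes back.

```bash
for i in 1 ; do python3 -m inch '[[1,0.2,0,0,0],[1,0,0,0,0]]'; python3 -m inch '[[1,0.2,0,0,0],[1,0,0,0,0]]'; done
```

```text
t: 17.4
ee_pos: [0.5573, 0.2684, 0.0383]
tcp_rot: [-3.141, -0.001, 0.0]
ft_force: [-2.3, 0.9, 2.0]
opening: -0.0
finger_force: 1.6
t: 17.65
ee_pos: [0.5574, 0.2684, 0.0381]
tcp_rot: [3.141, 0.001, -0.008]
ft_force: [-9.5, 1.2, 6.5]
opening: 0.0001
finger_force: 5.1
```

The force has jumped to 9.5 N with no further motion, so the lever is on its stop. One last press, then back off, rise and look.

```bash
python3 -m inch '[[1,0.1,0,0,0],[1,0,0,0,0]]'; python3 -m inch '[[1,-0.7,0,0,0],[1,-1.5,0,0,0],[1,-1,0,-3,0],[1,0,0,-5,0],[1,0,0,-5,0],[1,-4,0,-3,0],[1,-5,0,0,0],[1,-4,3,0,0],[1,0,5,0,0],[1,0,5,0,0],[1,0,5,0,0],[1,0,0,0,0]]'; python3 - <<'E'
from h import *
p,d=cap('top','t6');cv2.imwrite('pics/c6.png',cv2.resize(p[130:285,195:395],None,fx=3.8,fy=3.8,interpolation=cv2.INTER_CUBIC)[:,:,::-1])
E
```

```text
t: 17.9
ee_pos: [0.5575, 0.2684, 0.0381]
tcp_rot: [3.141, 0.002, -0.012]
ft_force: [-12.5, 0.7, 9.1]
opening: -0.0002
finger_force: 6.8
t: 19.4
ee_pos: [0.3984, 0.0857, 0.1983]
tcp_rot: [3.141, -0.008, 0.003]
ft_force: [-0.1, 0.5, -0.5]
opening: -0.0
finger_force: 0.0
```

View pics/c6.png

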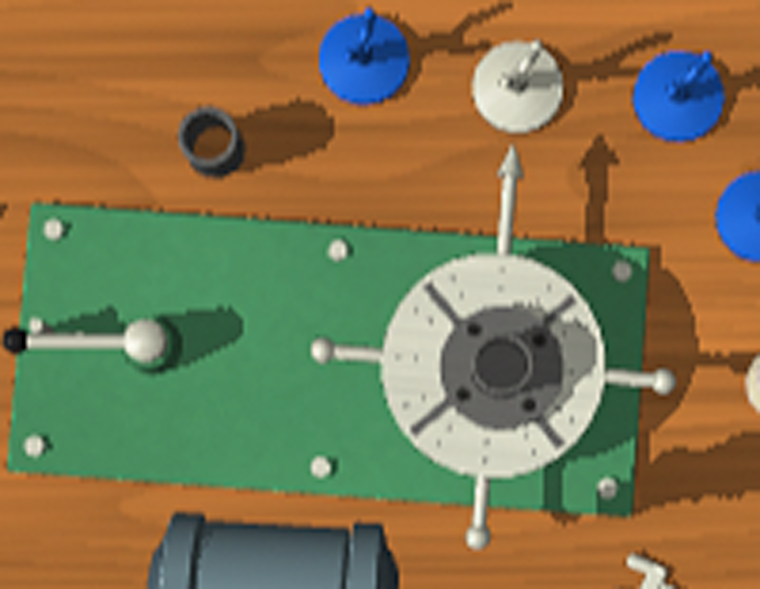

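The lever, with its knob at (14,341), lies against the peg at (38,326). The long arm still points at the rest, and the robot is clear of everything.

```bash
python3 -c "
from rig import bot
print(bot.job_done())"
```

```text
the job is handed in; nothing more can be done
None
```

The job is handed in: the long arm points at the bare-steel torch rest (within about half a degree by the camera), the lock lever is hard against its stop peg, and the flange and bystanders were never touched, at about 19 s of the 58 s allowed.

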